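# Load an egg in the spring-lid steam cooker and set its timer

## Robot

A 6-joint arm with a two-finger parallel gripper is mounted at the origin on the work surface. World frame = base frame: x ahead of the robot, y to its left, z up, the work surface at z = 0. Lengths are in m, angles in rad, forces in N, time in s.
With the tool pointing down it reaches from about 0.35 to 0.875 m from the base axis. Payload 4.2 kg.
Tool frame: the origin (TCP) lies at the very end of the fingers, on their centre line; the grasp point (between the pads) lies 19 mm behind it (hold_point_z is the distance from the TCP to the grasp point, in m); z points along the fingers, y is the line along which they close (so a half turn about z gives the same grasp; the last joint's range is limited). The gripper opens to 87 mm and grips with 3 to 60 N. Pads are 19 mm wide; open, the fingers measure 117 mm over their backs; the gripper's body (75 mm by 190 mm) begins 51 mm behind the grasp point.
Start: joints at [1.589, 0.385, 0.008, 0, -1.194, -0.259], TCP at [0.149, 0.607, 0.223] pointing down, gripper open.
Joint ranges: [-3.14, 3.14], [-1.21, 2.06], [-1.07, 1.41], [-3.16, 2.05], [-2.99, -0.16], [-3.1, 3.1]. Speed limits (rad/s): [2.79, 2.79, 3.14, 3.14, 3.14, 3.14].

## Interface

Orientations are given as [roll, pitch, yaw] about the fixed x, y, z axes, in that order (R = Rz(yaw) Ry(pitch) Rx(roll)).
In Python, from plant import * gives the robot as it stands.
- The arm moves only by the tool move_arm, never from a script. Its argument "plan" is a list of rows, each a list of 7 numbers: the opening, from 0 (shut) to 1 (fully open), then the shift along the tool's x, y, z normalised to -1 to 1, where 1 is 10 cm, then the turn, a rotation vector about the tool's x, y, z normalised to -1 to 1, where 1 is 90 degrees. In form: [[jaw, dx, dy, dz, wx, wy, wz], ...]. A call has 1 to 20 rows; each row is the pose to reach, as a shift and turn from the pose commanded when the call began, along the tool's axes at that moment; what a row does not reach only later rows make up. A row lasts 1/8 s, in which the tool goes at most 62.5 mm and 10.7 degrees, less where a joint would pass 70% of its speed; a pose out of reach is approached as far as the arm can. A call with a number of a shift or a turn outside -1 to 1 is refused whole. A call with a gripper value outside its range is refused whole. The fingers move at their own pace and stop on an object; "newtons" is the grip in N (left out, the last holds). Time passes only in rows, so rows that repeat a pose let the fingers close. It gives the time, the measured TCP pose, the force, the opening and the grip force at its end, in the units of the state.
- state(): the state, without advancing time (a new reading comes with each control period).
- get_image(name): name is "scene" or "top" or "wrist"; returns a dict with "pixels" (480x640x3 uint8, red, green, blue), "z_map" (480x640 float32, m along the optical axis (not along the pixel's ray), 0 where there is no reading), "K" (3x3 intrinsics, pixels), "extrinsics" (4x4, takes a point from camera to world coordinates); the wrist camera has in their place "T_tool_cam" (4x4, takes a point from camera to tool coordinates, whose origin is the TCP and whose axes are the flange's). Camera axes: x right, y down, z forward; pixel columns grow to the right and rows downward; lengths in m; the calibration is good to about 2 mm. A picture is of the moment at which its call begins: read the wrist's pose just before it.
- close_job(): hands the job in; it is judged then, once.
Trained networks look in the newest picture that a camera, given by its name, has taken for a name from the list of things; names that differ only in an ending like _2 or _b are one class to them, and where a whole thing is asked for, a point or a joint stands for the part that bears it (a point fixed in the world has none). Each returns a list of dicts, best first, with "conf" (0 to 1); they miss things now and then, are a little off and sometimes report something else, mostly with a low value. They report only what shows in the picture. A call takes as long as a camera call. They do not tell look-alikes from the thing itself.
- recognise(camera, thing): "location" ([x, y, z] in m, in world coordinates, good to about 4 mm: the middle of the surface that is visible of it).
- tip_of(camera, thing): "location" ([x, y, z] in m, in world coordinates, good to about 4 mm: a listed point, or the origin of a listed thing).
The state is a dict: "t": time; "joint_pos": joint angles; "joint_vel": joint speeds; "tau": joint torques, N m; "tcp_pos": TCP position; "eef_rot": TCP orientation; "force": force on the tool from outside, world axes, zero at the start; "moment": the same for the moment, N m; "finger_gap": finger opening in m; "grasp_force": force on a finger pad.
Only numpy, scipy, OpenCV 4.12 (cv2) and the standard library are available. Lean on these libraries where they do the work, as an engineer would, in place of code of your own. Each camera call takes 0.05 s, during which the arm holds its last target. There are 200 camera calls.

## Task

Cook the brown egg: press the red catch button on the white steam cooker's lid and steady the lid so that it rises without flying open, until it stands fully open. Then stand the brown egg, without dropping it, in the red ring in the chamber, push the lid shut until it latches by itself, and last turn the dial to the fifth dot (the orange one). Leave the white egg, the mug and the pepper mill where they are, and let go of everything.

Things in the scene. Friction and masses are not known exactly. Their poses are not given: they have to be found in the camera images.
- cooker: White steam cooker, fixed. Origin: centre of its chamber block at worktop height; x runs from the console (front, robot side) to the hinge (back), y left, z up. Block 190 (x) by 200 mm (y), rim 90 mm high; chamber inside 166 by 176 mm, floor 45 mm high. In front, x -184 to -94 mm, a console 200 mm wide with a flat black top 85 mm high carries the dial.
- lid_hinge (a point): Middle of the lid's hinge axis, fixed on the cooker at (88, 0, 90) mm; the axis runs along the cooker's y. The lid is a hollow white shell, 0.25 kg, 200 mm wide, reaching from 176 mm in front of this axis to 7 mm behind it; shut, its flat top lies 40 mm above the axis.
- lid (a joint): Angle of the lid, rad: 0 shut (reads 0 to 0.03 latched), 1.35 fully open, at its stop; the front edge swings up and back. A spring (0.52 N m shut, 0.25 open) drives it open, in about 0.4 s if let go, and holds it open. To shut it, push its outer face back along the arc and press its front down with 5 to 15 N to 0: a bolt snaps in, unless the button is being pressed.
- catch_top (a point): Centre of the top of the red catch button on the lid, 34 mm (along the lid) by 42 mm, standing 8 mm above the lid's top: 146 mm in front of the hinge, 48 mm above it, mid-width. Moves with the lid; z = the lid's outward normal. Pressed 5 to 6 mm in (about 1.2 N, then a hard stop) it frees the lid, which then pushes up against the finger with about 2 N and follows it.
- catch (a joint): Travel of the catch button, m: 0 out, 0.006 fully pressed (the bolt lets go near 0.005).
- lid_press (a point): Spot on the lid's top face 55 mm left (+y) of the button, 146 mm in front of the hinge and 40 mm above it with the lid shut: a good spot to push the lid shut without touching the button. Moves with the lid; z = the lid's outward normal.
- seat (a point): Centre of the top rim of the red ring in which the egg is to stand, in the chamber 30 mm in front of the cooker's origin, 62.5 mm above the worktop; ring 42 mm outer, 32 mm inner diameter, 17.5 mm high. An egg sitting in it has its lower end 7 mm below this point.
- dial (a joint): Angle of the dial, rad, growing clockwise seen from above. Seven clicks 0.3 rad apart: 0 is the first (smallest) dot, 0.3 the second ... 1.2 the fifth (orange), 1.8 the seventh; stops just beyond. Starts at the first, second or third dot (rarely balanced halfway between two). A click takes about 0.07 N m; let go, the dial centres itself in its click.
- dial_grip (a point): On the dial's vertical axis, at the height to grip it: 115.5 mm above the worktop, 137 mm in front of the cooker's origin. Steel disc 50 mm across with a white bar grip 46 mm long, 12 mm thick, 30 mm high, its top 7 mm above this point. The bar lies along this point's x; its red-marked end, the pointer, is at -x. At 0.9 rad the pointer shows straight to the cooker's front (-x).
- egg_stand: Fixed grey egg stand, block 140 by 62 by 30 mm with two cups 80 mm apart along its x axis, rims 57 mm above the worktop, 42 mm outer, 32 mm inner diameter. Origin: centre of the underside. One cup holds the brown egg, the other the white egg.
- brown_egg: Brown egg, 44 mm thick, 54.5 mm tall, about 60 g, standing on its blunt end in a cup of the stand, its lower end 50 mm above the worktop. Origin: its lower end; z axis up along the egg. Thickest 22 mm above the origin: grip it there or a little above.
- white_egg: White egg of the same size in the other cup; to be left alone. Origin: its lower end.
- mug: Blue mug, 80 mm across, 90 mm high, with a handle; to be left alone. Origin: centre of the underside.
- pepper_mill: Dark wooden pepper mill, 54 mm across, 130 mm high; to be left alone. Origin: centre of the underside.
Mind the look-alikes: they are no part of the job. What is meant by the brown_egg is not blue or turquoise, and is the smaller of those in its own colour.

How it is judged:
On the way, in this order (a step that is already met when the one before it is completed fails the run):
1. the lid stands fully open (value of joint lid above 1.2 rad), for 0.3 s.
2. the brown egg stands in the red ring, let go, with the lid open (horizontal distance between brown_egg and seat below 0.008 m and z of brown_egg in the frame of seat below -0.003 m and angle between brown_egg's own z axis and vertical below 0.35 rad and contact force between the fingers and brown_egg below 0.05 N and value of joint lid above 1.1 rad), for 0.3 s.
3. the lid is shut and latched, no finger on it (value of joint lid below 0.05 rad and contact force between each of the arm, the fingers and lid below 0.05 N), for 0.3 s.
4. the dial is at the fifth dot (value of joint dial between 1.1 and 1.3 rad), for 0.3 s.
At the end, for the whole second after the job is handed in: Lid shut and latched (under 0.05 rad); brown egg at rest in the ring (foot within 8 mm of its middle and 3 mm or more below its rim, leaning under 0.35 rad); dial at the fifth dot (1.1 to 1.3 rad); white egg within 20 mm, mug and mill within 30 mm of their start (all of step 4 and value of joint lid below 0.05 rad and horizontal distance between brown_egg and seat below 0.008 m and z of brown_egg in the frame of seat below -0.003 m and angle between brown_egg's own z axis and vertical below 0.35 rad and linear speed of brown_egg below 0.05 m/s and distance of white_egg from where it was at the start of the episode below 0.02 m and distance of each of mug, pepper_mill from where it was at the start of the episode below 0.03 m); the robot touches nothing.
It fails at once if the lid flies open: faster than 3 rad/s between 0.35 and 1.15 rad (value of joint lid between 0.35 and 1.15 rad and velocity of joint lid above 3 rad/s).
It fails at once if the brown egg is dropped (falls free faster than 0.7 m/s, about 25 mm) (linear speed of brown_egg above 0.7 m/s and contact force between the fingers and brown_egg below 0.05 N).
It fails at once if the white egg, the mug or the pepper mill is knocked over or taken (distance of white_egg from where it was at the start of the episode above 0.03 m or distance of any of mug, pepper_mill from where it was at the start of the episode above 0.05 m).
It also fails if it takes over 72 s, if anything falls off the work surface, if the arm or the gripper's body presses on something with over 40 N, if the wrist force passes 120 N, or if a joint passes its speed limit or range.

## Working session

There is one attempt and no reset: what is moved stays moved. The work goes in short steps, Python scripts to look and compute and a tool call to move; the robot and the scene stay as the last step left them, time stands still between calls to the robot, and variables do not carry over. Pictures are saved under pics/ and viewed, at most 10 in all, crops included, and the job is handed in when it is done.

Besides the shell and the picture viewer there is one more tool, called after "Emit:" by a JSON object that holds its "name" and its "arguments". move_arm: Moves the arm, as the interface text tells. Its arguments: {"type":"object","properties":{"plan":{"type":"array"},"newtons":{"type":"number"}},"required":["plan"]}

```bash
mkdir -p pics; ls; cat > h.py <<'E'
from plant import *
import numpy as np, cv2
from scipy.spatial.transform import Rotation as R
def snap(cam,fn=None):
    im=get_image(cam)
    if fn: cv2.imwrite('pics/'+fn,cv2.cvtColor(im['pixels'],cv2.COLOR_RGB2BGR))
    return im
def pix(im,p):
    T=np.linalg.inv(im['extrinsics']); c=T[:3,:3]@np.array(p)+T[:3,3]; u=im['K']@c; return (u[:2]/u[2]).round().astype(int)
def world(im):
    z=im['z_map']; v,u=np.mgrid[:480,:640]; K=im['K']
    P=np.stack([(u-K[0,2])*z/K[0,0],(v-K[1,2])*z/K[1,1],z],-1); E=im['extrinsics']
    return P@E[:3,:3].T+E[:3,3]
E
python3 - <<'E'
from h import *
s=state(); print({k:np.round(v,3).tolist() for k,v in s.items()})
for c in ['top','scene']:
    im=snap(c,c+'0.png')
    for t in ['cooker','catch_top','lid_press','lid_hinge','seat','dial_grip','egg_stand','brown_egg','white_egg','mug','pepper_mill']:
        for f in (tip_of,):
            try: r=f(c,t)
            except Exception as e: r=[]; print(t,e)
            for d in r[:3]: print(c,t,round(d['conf'],2),np.round(d['location'],3),pix(im,d['location']))
E
```

```text
pics
{'t': 0.0, 'joint_pos': [1.589, 0.386, 0.007, -0.001, -1.194, -0.259], 'joint_vel': [0.0, 0.0, 0.0, -0.001, 0.0, 0.0], 'tau': [0.001, -39.067, 18.741, 4.22, 0.011, -0.0], 'tcp_pos': [0.149, 0.606, 0.221], 'eef_rot': [3.139, -0.0, -0.241], 'force': [-0.26, 0.975, 0.129], 'moment': [0.012, 0.013, -0.019], 'grasp_force': 0.0, 'finger_gap': 0.087}
top cooker 0.98 [ 0.567 -0.003  0.001] [323 229]
top catch_top 0.78 [ 0.505 -0.004  0.139] [324 254]
top lid_press 0.66 [0.501 0.05  0.13 ] [299 256]
top lid_hinge 0.94 [0.652 0.012 0.089] [317 187]
top dial_grip 0.93 [ 0.425 -0.014  0.117] [329 292]
top egg_stand 0.82 [ 0.526  0.292 -0.002] [199 245]
top brown_egg 0.83 [0.52  0.205 0.002] [235 248]
top brown_egg 0.67 [0.49  0.287 0.047] [195 260]
top brown_egg 0.67 [0.398 0.304 0.001] [192 299]
top white_egg 0.59 [0.568 0.288 0.048] [196 225]
top mug 0.78 [ 0.495 -0.356  0.   ] [472 260]
top pepper_mill 0.67 [ 0.622 -0.39   0.002] [486 207]
scene cooker 0.62 [0.562 0.    0.001] [325 282]
scene catch_top 0.77 [ 0.511 -0.     0.136] [334 215]
scene lid_press 0.93 [0.501 0.046 0.133] [357 217]
scene lid_press 0.55 [ 0.492 -0.358 -0.001] [191 232]
scene lid_hinge 0.62 [0.655 0.006 0.087] [312 276]
scene dial_grip 0.61 [ 0.428 -0.01   0.115] [342 203]
scene egg_stand 0.68 [ 0.527  0.289 -0.001] [467 303]
scene brown_egg 0.93 [0.492 0.289 0.053] [473 272]
scene brown_egg 0.91 [ 0.396  0.305 -0.003] [483 268]
scene brown_egg 0.77 [0.526 0.381 0.002] [514 312]
scene white_egg 0.36 [0.49  0.287 0.051] [472 272]
scene mug 0.65 [ 0.493 -0.356 -0.001] [191 232]
scene pepper_mill 0.56 [ 0.616 -0.387 -0.001] [150 259]
```

View pics/top0.png

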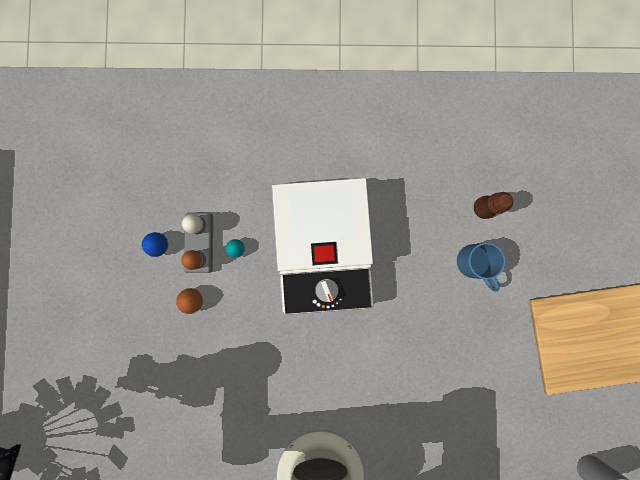

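View pics/scene0.png

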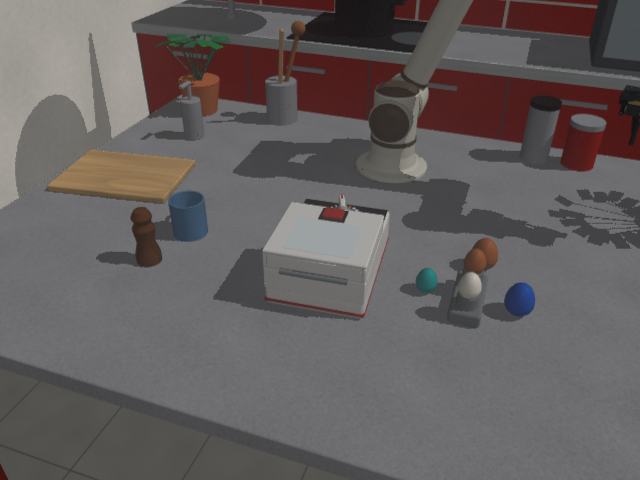

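Top view: the candidates for the brown egg are brown in the stand (192,260), larger brown on the worktop (189,301), turquoise (235,248), blue (155,244). I choose the smaller brown one in the stand (192,260). The cooker is at (323,229), with the button at (324,253) and the dial at (327,291), and the pointer is the red end at the lower right. In the scene view the same egg is at (475,262), with the bigger brown one behind it at (485,252).

```bash
python3 - <<'E'
from h import *
im=snap('top'); W=world(im); px=im['pixels'].astype(int)
X,Y,Z=W[...,0],W[...,1],W[...,2]
def rect(m,n):
    p=np.stack([X[m],Y[m]],-1).astype(np.float32); r=cv2.minAreaRect(p); print(n,m.sum(),np.round(r[0],4),np.round(r[1],4),round(r[2],2),'z',np.median(Z[m]).round(4)); return r
box=(abs(Y)<.16)&(X>.3)&(X<.75)
rect(box&(abs(Z-.13)<.006)&(X>.45),'lidtop')
red=(px[...,0]>130)&(px[...,1]<60)&(px[...,2]<60)&box&(Z>.125)&(X>.46); rect(red,'button')
con=box&(abs(Z-.085)<.004)&(X<.48)&(px.sum(-1)<150); rect(con,'console')
bar=box&(Z>.112)&(X<.455); r=rect(bar,'bar')
rp=(px[...,0]>120)&(px[...,1]<70)&box&(X<.455)&(Z>.1); print('redpt',X[rp].mean(),Y[rp].mean(),rp.sum())
st=(abs(Z-.03)<.006)&(Y>.22)&(Y<.36)&(X>.4)&(X<.66); rect(st,'stand')
for n,(u,v) in {'brown':(192,260),'bigbrown':(189,301),'white':(193,223),'turq':(235,248)}.items():
    m=np.zeros((480,640),bool); m[v-14:v+15,u-14:u+15]=1
    m&=(px.max(-1)-px.min(-1)>70) if n!='white' else (px.min(-1)>110)
    m&=Z>(.085 if n in('brown','white') else .02); zt=Z[m].max()
    q=m&(Z>zt-.02); P=W[q]
    # sphere-ish fit
    A=np.c_[2*P,np.ones(len(P))]; s=np.linalg.lstsq(A,(P**2).sum(1),rcond=None)[0]
    print(n,q.sum(),'ztop',zt.round(4),'mean',P.mean(0).round(4),'fit',s[:3].round(4))
c=np.hstack([cv2.resize(im['pixels'][200:320,140:260],(400,400),interpolation=2),cv2.resize(im['pixels'][240:320,287:367],(400,400),interpolation=2)])
cv2.imwrite('pics/crop.png',c[...,::-1])
E
```

```text
lidtop 7823 [0.5679 0.0015] [0.1832 0.2002] 4.69 z 0.1318
button 303 [ 0.5064 -0.0031] [0.0324 0.0398] 6.04 z 0.1396
console 2369 [ 0.4255 -0.0097] [0.0827 0.1855] 4.67 z 0.0866
bar 126 [ 0.4275 -0.0101] [0.0461 0.0117] 22.35 z 0.1229
redpt 0.41366084961947774 -0.0152262847654042 9
stand 921 [0.4994 0.3076] [0.1985 0.103 ] 0.52 z 0.0308
brown 161 ztop 0.1089 mean [0.4899 0.2895 0.1001] fit [0.4906 0.2886 0.0897]
bigbrown 1 ztop 1.0986 mean [0.4887 0.0102 1.0986] fit [0.2083 0.0044 0.4683]
white 191 ztop 0.1092 mean [0.5695 0.2889 0.0994] fit [0.5703 0.2893 0.0896]
turq 2 ztop 1.0986 mean [0.4887 0.0102 1.0986] fit [0.2083 0.0044 0.4683]
```

View pics/crop.png

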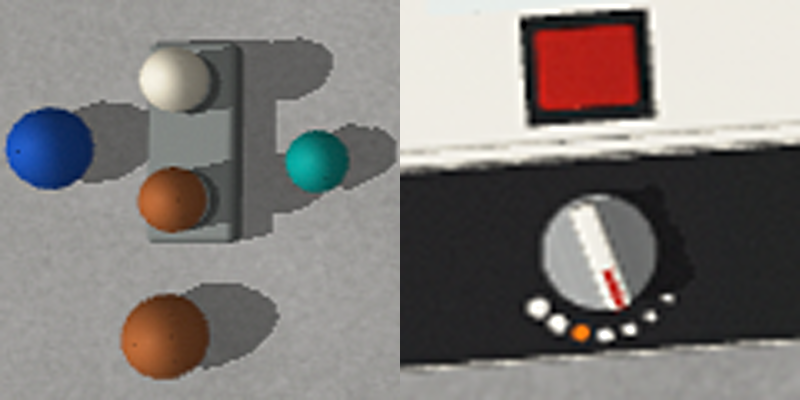

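The crop confirms the small brown egg is in the front cup of the stand, with the bigger brown egg standing apart. The dial pointer is at the third dot (0.6 rad). Cooker yaw is about 0.082 and its origin about (0.5644, 0.0012). I'll move over the button with the fingers shut.

Emit:
{"name": "move_arm", "arguments": {"plan": [[0,0.4,0.4,0,0,0,0],[0,0.8,0.8,0,0,0,0],[0,0.98,1,0,0,0,0]], "newtons": 10}}

```text
t: 1.62
tcp_pos: [0.2213, 0.4842, 0.2228]
eef_rot: [3.142, -0.0, -0.242]
force: [-0.3, 0.9, 0.1]
finger_gap: 0.065
grasp_force: 0.0
```

Emit:
{"name": "move_arm", "arguments": {"plan": [[0,0.4,0.4,0,0,0,0],[0,0.8,0.8,0,0,0,0],[0,0.98,1,0,0,0,0]]}}

```text
t: 2.0
tcp_pos: [0.2925, 0.3637, 0.2229]
eef_rot: [-3.141, -0.0, -0.243]
force: [0.4, 0.2, -0.6]
finger_gap: 0.035
grasp_force: 0.0
```

Emit:
{"name": "move_arm", "arguments": {"plan": [[0,0.4,0.4,0,0,0,0],[0,0.8,0.8,0,0,0,0],[0,0.98,1,0,0,0,0]]}}

```text
t: 2.38
tcp_pos: [0.3637, 0.2434, 0.2228]
eef_rot: [-3.141, -0.0, -0.243]
force: [0.4, 0.4, -0.2]
finger_gap: 0.0052
grasp_force: 0.0
```

Emit:
{"name": "move_arm", "arguments": {"plan": [[0,0.4,0.4,0,0,0,0],[0,0.8,0.8,0,0,0,0],[0,0.98,1,0,0,0,0]]}}

```text
t: 2.75
tcp_pos: [0.4352, 0.1229, 0.2228]
eef_rot: [-3.141, -0.0, -0.243]
force: [0.6, 0.3, -0.4]
finger_gap: 0.0006
grasp_force: 0.0
```

Emit:
{"name": "move_arm", "arguments": {"plan": [[0,0.4,0.4,0.1,0,0,-0.1],[0,0.8,0.8,0.2,0,0,-0.206],[0,0.98,1,0.2,0,0,-0.206],[0,0.98,1,0.2,0,0,-0.206]]}}

```text
t: 3.25
tcp_pos: [0.5062, 0.0029, 0.2021]
eef_rot: [3.141, 0.001, 0.079]
force: [-1.2, -0.7, 0.7]
finger_gap: 0.0002
grasp_force: 0.0
```

Emit:
{"name": "move_arm", "arguments": {"plan": [[0,0.05,0.06,0.3,0,0,0],[0,0.05,0.06,0.55,0,0,0],[0,0.05,0.06,0.61,0,0,0],[0,0.05,0.06,0.65,0,0,0],[0,0.05,0.06,0.68,0,0,0],[0,0.05,0.06,0.68,0,0,0]]}}

```text
t: 4.0
tcp_pos: [0.5119, -0.0006, 0.1355]
eef_rot: [-3.141, -0.002, 0.083]
force: [0.8, 1.3, 1.3]
finger_gap: 0.0003
grasp_force: 0.8
```

Emit:
{"name": "move_arm", "arguments": {"plan": [[0,0,0.02,0.015,0,0,0],[0,0,0.02,0.03,0,0,0],[0,0,0.02,0.03,0,0,0]]}}

```text
t: 4.38
tcp_pos: [0.5116, -0.003, 0.1321]
eef_rot: [3.142, -0.001, 0.083]
force: [-1.2, 2.4, 5.0]
finger_gap: 0.0006
grasp_force: 2.2
```

```bash
python3 -c "
import numpy as np
f=lambda t:np.array([-1.505*np.cos(t)+.42*np.sin(t),-(1.505*np.sin(t)+.42*np.cos(t))])
for a,b,n in((0,.85,17),(.85,1.45,12)):
  print([[0,*np.round(f(t)-f(a),3).tolist()] for t in np.linspace(a,b,n+1)[1:]])
"
```

```text
[[0, 0.023, -0.075], [0, 0.049, -0.148], [0, 0.08, -0.22], [0, 0.113, -0.291], [0, 0.151, -0.359], [0, 0.191, -0.426], [0, 0.235, -0.491], [0, 0.282, -0.553], [0, 0.333, -0.613], [0, 0.386, -0.67], [0, 0.441, -0.725], [0, 0.5, -0.776], [0, 0.561, -0.825], [0, 0.624, -0.871], [0, 0.69, -0.913], [0, 0.758, -0.952], [0, 0.827, -0.988]]
[[0, 0.071, -0.032], [0, 0.144, -0.061], [0, 0.218, -0.085], [0, 0.293, -0.107], [0, 0.369, -0.124], [0, 0.446, -0.137], [0, 0.524, -0.147], [0, 0.602, -0.153], [0, 0.68, -0.155], [0, 0.758, -0.153], [0, 0.836, -0.147], [0, 0.913, -0.137]]
```

Emit:
{"name": "move_arm", "arguments": {"plan": [[0,0.023,0,-0.075,0,0,0],[0,0.049,0,-0.148,0,0,0],[0,0.08,0,-0.22,0,0,0],[0,0.113,0,-0.291,0,0,0],[0,0.151,0,-0.359,0,0,0],[0,0.191,0,-0.426,0,0,0],[0,0.235,0,-0.491,0,0,0],[0,0.282,0,-0.553,0,0,0],[0,0.333,0,-0.613,0,0,0],[0,0.386,0,-0.67,0,0,0],[0,0.441,0,-0.725,0,0,0],[0,0.5,0,-0.776,0,0,0],[0,0.561,0,-0.825,0,0,0],[0,0.624,0,-0.871,0,0,0],[0,0.69,0,-0.913,0,0,0],[0,0.758,0,-0.952,0,0,0],[0,0.827,0,-0.988,0,0,0]]}}

```text
t: 6.5
tcp_pos: [0.5943, 0.0039, 0.2307]
eef_rot: [-3.142, -0.0, 0.083]
force: [0.3, -0.6, 2.4]
finger_gap: 0.0006
grasp_force: 0.8
```

Force of 2.4 N shows the lid is following the finger, so I continue.

Emit:
{"name": "move_arm", "arguments": {"plan": [[0,0.071,0,-0.032,0,0,0],[0,0.144,0,-0.061,0,0,0],[0,0.218,0,-0.085,0,0,0],[0,0.293,0,-0.107,0,0,0],[0,0.369,0,-0.124,0,0,0],[0,0.446,0,-0.137,0,0,0],[0,0.524,0,-0.147,0,0,0],[0,0.602,0,-0.153,0,0,0],[0,0.68,0,-0.155,0,0,0],[0,0.758,0,-0.153,0,0,0],[0,0.836,0,-0.147,0,0,0],[0,0.95,0,-0.147,0,0,0],[0,1,0,-0.16,0,0,0]]}}

```text
t: 8.12
tcp_pos: [0.6936, 0.0122, 0.2453]
eef_rot: [-3.142, 0.002, 0.083]
force: [0.1, 0.5, -0.6]
finger_gap: 0.0005
grasp_force: 0.0
```

```bash
python3 - <<'E'
from h import *
s=state(); print(s['t'],np.round(s['tcp_pos'],4),np.round(s['joint_pos'],2),np.round(s['force'],1))
a=snap('top'); b=snap('scene')
cv2.imwrite('pics/o.png',np.hstack([cv2.resize(a['pixels'][120:360,160:560],(400,240)),cv2.resize(b['pixels'][100:340,150:550],(400,240))])[...,::-1])
E
```

```text
8.125 [0.6936 0.0122 0.2453] [ 0.25  0.49  0.24 -0.   -1.32  1.4 ] [ 0.1  0.5 -0.6]
```

View pics/o.png

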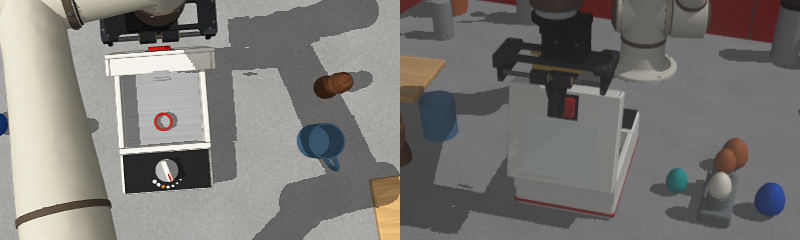

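The lid stands fully open (scene, crop right) and the red ring is visible (crop left, about 164,121). Now to the egg.

Emit:
{"name": "move_arm", "arguments": {"plan": [[0,0,0,-0.4,0,0,0],[0,0,0,-0.6,0,0,0],[1,0,-0.1,-0.6,0,0,0],[1,-0.3,-0.5,-0.6,0,0,0],[1,-0.6,-0.97,-0.6,0,0,0],[1,-0.6,-0.97,-0.6,0,0,0]]}}

```text
t: 8.98
tcp_pos: [0.6229, 0.1068, 0.3056]
eef_rot: [-3.141, 0.002, 0.087]
force: [0.2, -0.1, 0.8]
finger_gap: 0.0327
grasp_force: 0.0
```

Emit:
{"name": "move_arm", "arguments": {"plan": [[1,-0.3,-0.5,0,0,0,0],[1,-0.6,-0.97,0,0,0,0],[1,-0.6,-0.97,0,0,0,0]]}}

```text
t: 9.35
tcp_pos: [0.5557, 0.1977, 0.3055]
eef_rot: [3.142, 0.002, 0.087]
force: [0.4, -0.4, 0.3]
finger_gap: 0.0628
grasp_force: 0.0
```

Emit:
{"name": "move_arm", "arguments": {"plan": [[1,-0.3,-0.5,0.3,0,0,0],[1,-0.6,-0.97,0.8,0,0,0],[1,-0.6,-0.97,1,0,0,0],[1,-0.6,-0.97,1,0,0,0]]}}

```text
t: 9.85
tcp_pos: [0.4886, 0.286, 0.2032]
eef_rot: [3.137, 0.006, 0.083]
force: [0.1, -0.7, 0.9]
finger_gap: 0.0863
grasp_force: 0.0
```

```bash
python3 - <<'E'
from h import *
s=state(); print(s['t'],np.round(s['tcp_pos'],4),np.round(s['eef_rot'],3),s['finger_gap'])
im=snap('top'); W=world(im); px=im['pixels'].astype(int)
m=(px[...,0]>130)&(px[...,1]<70)&(px[...,2]<70)&(abs(W[...,0]-.535)<.04)&(abs(W[...,1])<.05)&(W[...,2]<.09)
P=W[m]; print(m.sum(),P.mean(0)); A=np.c_[2*P[:,:2],np.ones(len(P))]; print('ring',np.linalg.lstsq(A,(P[:,:2]**2).sum(1),rcond=None)[0][:2],cv2.minAreaRect(P[:,:2].astype(np.float32)))
for d in tip_of('top','seat')[:2]: print(d)
w=get_image('wrist'); cv2.imwrite('pics/w.png',w['pixels'][...,::-1])
T=np.eye(4);T[:3,:3]=R.from_euler('xyz',s['eef_rot']).as_matrix();T[:3,3]=s['tcp_pos']
w['extrinsics']=T@w['T_tool_cam']; W=world(w); px=w['pixels'].astype(int)
m=(px[...,0]>px[...,2]+60)&(W[...,2]>.07)&(np.hypot(W[...,0]-.4903,W[...,1]-.2888)<.035); P=W[m]
print('egg',m.sum(),P.mean(0),P.max(0),P.min(0)); A=np.c_[2*P,np.ones(len(P))]; print(np.linalg.lstsq(A,(P**2).sum(1),rcond=None)[0][:3])
for n in('brown_egg',):
  for d in tip_of('wrist',n)[:3]: print(d)
E
```

```text
9.85 [0.4886 0.286  0.2032] [3.137 0.006 0.083] 0.08627536140705255
64 [ 0.5344114  -0.00060932  0.06365579]
ring [ 0.53415003 -0.00100122] ((0.5341193079948425, -0.0010541528463363647), (0.038096725940704346, 0.03656598553061485), 45.58217239379883)
{'location': [0.5347, -0.0033, 0.0598], 'conf': 0.85}
egg 1483 [0.48996512 0.29129441 0.09324515] [0.50625541 0.30786695 0.10170338] [0.47045581 0.27508161 0.07353777]
[0.48653818 0.28752996 0.08094592]
{'location': [0.5246, 0.384, -0.0049], 'conf': 0.89}
{'location': [0.4876, 0.2868, 0.0493], 'conf': 0.78}
{'location': [0.5179, 0.1999, 0.002], 'conf': 0.77}
```

Emit:
{"name": "move_arm", "arguments": {"plan": [[1,0.01,-0.02,0.4,0,0,0],[1,0.01,-0.02,0.8,0,0,0],[1,0.01,-0.02,1,0,0,0],[1,0.01,-0.02,1,0,0,0]]}}

```text
t: 10.55
tcp_pos: [0.4911, 0.2884, 0.1059]
eef_rot: [3.14, 0.001, 0.081]
force: [-0.1, -0.1, 0.3]
finger_gap: 0.0873
grasp_force: 0.0
```

Emit:
{"name": "move_arm", "arguments": {"plan": [[1,-0.01,0,0.3,0,0,0],[1,-0.01,0,0.46,0,0,0],[1,-0.01,0,0.46,0,0,0],[0.2,-0.01,0,0.46,0,0,0],[0.2,-0.01,0,0.46,0,0,0],[0.2,-0.01,0,0.46,0,0,0],[0.2,-0.01,0,0.46,0,0,0],[0.2,-0.01,0,0.46,0,0,0],[0.2,-0.01,0,0.46,0,0,0],[0.2,-0.01,0,0.46,0,0,0],[0.2,-0.01,0,0.46,0,0,0]], "newtons": 12}}

```text
t: 11.92
tcp_pos: [0.4897, 0.289, 0.0604]
eef_rot: [3.141, 0.0, 0.083]
force: [-0.1, -1.2, 1.1]
finger_gap: 0.0431
grasp_force: 12.0
```

Emit:
{"name": "move_arm", "arguments": {"plan": [[0.2,0,0,-0.15,0,0,0],[0.2,0,0,-0.4,0,0,0],[0.2,0,0,-0.7,0,0,0],[0.2,0,0,-1,0,0,0],[0.2,0,0,-1,0,0,0]]}}

```text
t: 12.55
tcp_pos: [0.4912, 0.2907, 0.164]
eef_rot: [-3.137, -0.006, 0.083]
force: [-0.4, -0.3, -0.6]
finger_gap: 0.043
grasp_force: 12.0
```

Emit:
{"name": "move_arm", "arguments": {"plan": [[0.2,0.01,0.15,-0.1,0,0,0],[0.2,0.03,0.4,-0.2,0,0,0],[0.2,0.05,0.7,-0.2,0,0,0],[0.2,0.07,0.98,-0.2,0,0,0]]}}

```text
t: 13.05
tcp_pos: [0.5043, 0.1901, 0.1799]
eef_rot: [3.141, 0.002, 0.082]
force: [0.2, 0.1, -0.4]
finger_gap: 0.0434
grasp_force: 12.0
```

Emit:
{"name": "move_arm", "arguments": {"plan": [[0.2,0.02,0.3,0,0,0,0],[0.2,0.04,0.6,0,0,0,0],[0.2,0.07,0.98,0,0,0,0]]}}

```text
t: 13.42
tcp_pos: [0.5193, 0.0932, 0.1798]
eef_rot: [3.141, 0.002, 0.083]
force: [0.1, -0.3, -0.2]
finger_gap: 0.0433
grasp_force: 12.0
```

Emit:
{"name": "move_arm", "arguments": {"plan": [[0.2,0.02,0.3,0,0,0,0],[0.2,0.04,0.6,0,0,0,0],[0.2,0.06,0.85,0,0,0,0],[0.2,0.07,0.97,0,0,0,0],[0.2,0.07,0.97,0,0,0,0],[0.2,0.07,0.97,0,0,0,0]]}}

```text
t: 14.18
tcp_pos: [0.5347, -0.0007, 0.1802]
eef_rot: [-3.142, 0.0, 0.083]
force: [-0.3, 0.4, -0.0]
finger_gap: 0.0432
grasp_force: 12.0
```

```bash
python3 - <<'E'
from h import *
s=state(); print(s['t'],np.round(s['tcp_pos'],4),np.round(s['eef_rot'],3),s['finger_gap'],s['grasp_force'])
w=get_image('wrist'); cv2.imwrite('pics/w2.png',w['pixels'][...,::-1])
T=np.eye(4);T[:3,:3]=R.from_euler('xyz',s['eef_rot']).as_matrix();T[:3,3]=s['tcp_pos']
w['extrinsics']=T@w['T_tool_cam']; W=world(w); px=w['pixels'].astype(int)
m=(px[...,0]>130)&(px[...,1]<60)&(px[...,2]<60)&(W[...,2]<.09)&(W[...,2]>.04); P=W[m]
if m.sum()>10: print('ring',m.sum(),P.mean(0),P.min(0),P.max(0))
for n in('brown_egg','seat'):
  for d in tip_of('wrist',n)[:3]: print(n,d)
E
```

```text
14.175 [ 0.5347 -0.0007  0.1802] [-3.142  0.     0.083] 0.043189376556235046 12.000017166137695
ring 71 [ 0.52561663 -0.0008965   0.06092959] [ 0.5163033  -0.01601686  0.05396376] [0.55334389 0.01488592 0.06333549]
brown_egg {'location': [0.519, 0.2035, 0.0004], 'conf': 0.86}
brown_egg {'location': [0.5343, -0.0021, 0.1677], 'conf': 0.82}
seat {'location': [0.534, 0.0001, 0.0625], 'conf': 0.72}
```

View pics/w2.png

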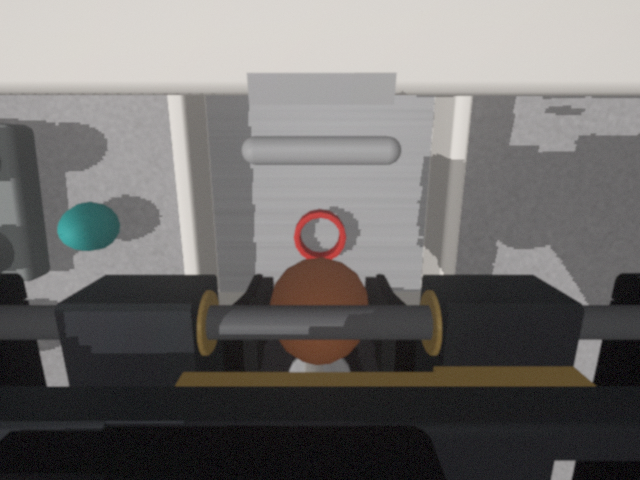

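The wrist view shows the egg at (320,312), laterally in line with the ring at (320,236). I'll lower it.

Emit:
{"name": "move_arm", "arguments": {"plan": [[0.2,0,0,0.2,0,0,0],[0.2,0,0,0.5,0,0,0],[0.2,0,0,0.8,0,0,0],[0.2,0,0,1,0,0,0],[0.2,0,0,1,0,0,0]]}}

```text
t: 14.95
tcp_pos: [0.5338, -0.0009, 0.079]
eef_rot: [3.141, 0.004, 0.084]
force: [0.3, -1.1, 0.2]
finger_gap: 0.043
grasp_force: 12.0
```

Emit:
{"name": "move_arm", "arguments": {"plan": [[0.2,0,0,0.04,0,0,0],[0.2,0,0,0.08,0,0,0],[0.2,0,0,0.11,0,0,0],[0.2,0,0,0.13,0,0,0],[0.2,0,0,0.13,0,0,0]]}}

```text
t: 15.58
tcp_pos: [0.5349, -0.0011, 0.0674]
eef_rot: [3.142, -0.0, 0.083]
force: [0.1, 0.1, 0.2]
finger_gap: 0.0432
grasp_force: 12.0
```

Emit:
{"name": "move_arm", "arguments": {"plan": [[0.2,0,0,0.01,0,0,0],[0.2,0,0,0.015,0,0,0],[0.2,0,0,0.015,0,0,0]]}}

```text
t: 15.95
tcp_pos: [0.5346, -0.0012, 0.0663]
eef_rot: [3.141, 0.0, 0.083]
force: [-3.2, -0.6, 5.6]
finger_gap: 0.0429
grasp_force: 12.0
```

Seated with 5.6 N contact. I'll release and rise.

Emit:
{"name": "move_arm", "arguments": {"plan": [[0.55,0,0,0,0,0,0],[0.7,0,0,0,0,0,0],[0.9,0,0,0,0,0,0],[0.9,0,0,0,0,0,0],[0.9,0,0,0,0,0,0],[0.9,0,0,0,0,0,0],[0.9,0,0,-0.3,0,0,0],[0.9,0,0,-0.7,0,0,0],[0.9,0,0,-1,0,0,0],[0.9,0,0,-1,0,0,0]]}}

```text
t: 17.2
tcp_pos: [0.5365, -0.0007, 0.1686]
eef_rot: [-3.141, -0.006, 0.083]
force: [0.5, -0.4, -0.7]
finger_gap: 0.0783
grasp_force: 0.0
```

```bash
python3 - <<'E'
from h import *
s=state(); print(s['t'],np.round(s['tcp_pos'],4),np.round(s['eef_rot'],3),s['finger_gap'],s['grasp_force'])
w=get_image('wrist'); cv2.imwrite('pics/w3.png',w['pixels'][...,::-1])
T=np.eye(4);T[:3,:3]=R.from_euler('xyz',s['eef_rot']).as_matrix();T[:3,3]=s['tcp_pos']
w['extrinsics']=T@w['T_tool_cam']; W=world(w); px=w['pixels'].astype(int)
m=(px[...,0]>px[...,2]+50)&(px[...,1]>40)&(np.hypot(W[...,0]-.5345,W[...,1]+.001)<.03)&(W[...,2]>.07)&(W[...,2]<.125); P=W[m]
print('egg',m.sum(),P.mean(0),P.min(0),P.max(0))
for d in tip_of('wrist','brown_egg')[:3]: print(d)
E
```

```text
17.2 [ 0.5365 -0.0007  0.1686] [-3.141 -0.006  0.083] 0.07829920345716278 0.0
egg 2410 [0.53785877 0.00183719 0.10062458] [ 0.51694309 -0.01619251  0.07392697] [0.55524221 0.01936596 0.11090414]
{'location': [0.5178, 0.202, 0.0025], 'conf': 0.94}
{'location': [0.5371, -0.0036, 0.0533], 'conf': 0.7}
```

View pics/w3.png

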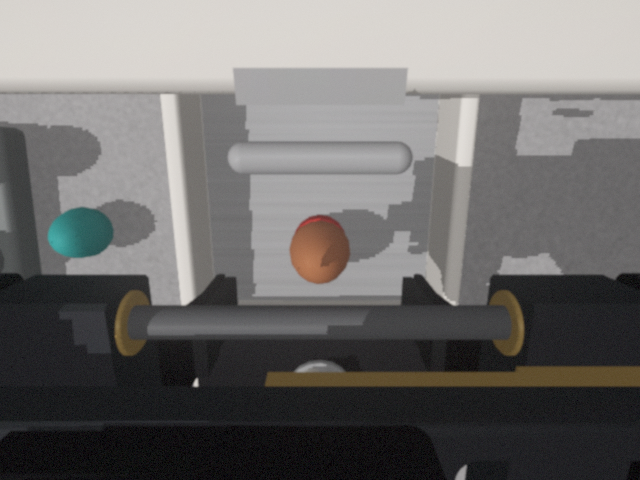

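The egg stands upright in the ring at (320,250), top at 0.111 m as expected. Next I go over and behind the lid with shut fingers.

Emit:
{"name": "move_arm", "arguments": {"plan": [[0,0,0,-0.4,0,0,0],[0,0,0,-0.8,0,0,0],[0,0,0,-1,0,0,0],[0,0,0,-1,0,0,0]]}}

```text
t: 17.8
tcp_pos: [0.5352, -0.001, 0.2659]
eef_rot: [-3.141, -0.001, 0.083]
force: [0.3, -0.3, -0.8]
finger_gap: 0.0463
grasp_force: 0.0
```

Emit:
{"name": "move_arm", "arguments": {"plan": [[0,0,0,-0.35,0,0,0],[0,0,-0.1,-0.38,0,0,0],[0,0.3,-0.3,-0.38,0,0,0],[0,0.7,-0.5,-0.38,0,0,0],[0,1,-0.55,-0.38,0,0,0],[0,1,-0.55,-0.38,0,0,0]]}}

```text
t: 18.55
tcp_pos: [0.6304, 0.0631, 0.2991]
eef_rot: [3.141, 0.007, 0.083]
force: [-0.4, -0.2, 0.8]
finger_gap: 0.0004
grasp_force: 0.0
```

Emit:
{"name": "move_arm", "arguments": {"plan": [[0,0.3,0,0,0,0,0],[0,0.55,0,0,0,0,0],[0,0.55,0,0,0,0,0],[0,0.55,0,0.3,0,0,0],[0,0.55,0,0.56,0,0,0],[0,0.55,0,0.58,0,0,0],[0,0.55,0,0.58,0,0,0]]}}

```text
t: 19.42
tcp_pos: [0.6846, 0.0664, 0.2469]
eef_rot: [3.141, -0.001, 0.083]
force: [-0.1, 0.4, 0.4]
finger_gap: 0.0007
grasp_force: 0.0
```

```bash
python3 - <<'E'
from h import *
s=state(); p=s['tcp_pos']; print(s['t'],np.round(p,4),s['finger_gap'],np.round(s['force'],1))
c,q=np.cos(.083),np.sin(.083); d=np.array(p[:2])-[.5644,.0012]
cx,cy=d[0]*c+d[1]*q,-d[0]*q+d[1]*c; print('cooker',cx,cy)
def tgt(t): return np.array([.088+.0095-.1505*np.cos(t)+.040*np.sin(t), .09+.1505*np.sin(t)+.040*np.cos(t)])
prev=np.array([cx,p[2]])
for a,b,n in((1.4,.9,13),(.9,.25,15),(.25,0,8)):
    print([[0,round((x-prev[0])*10,3),0,round(-(z-prev[1])*10,3)] for x,z in (tgt(t) for t in np.linspace(a,b,n))]); prev=tgt(b)
E
```

```text
19.425 [0.6846 0.0664 0.2469] 0.000679053471947938 [-0.1  0.4  0.4]
cooker 0.12518234200522102 0.05505557079202891
[[0, np.float64(-0.138), 0, np.float64(0.018)], [0, np.float64(-0.203), 0, np.float64(0.013)], [0, np.float64(-0.268), 0, np.float64(0.011)], [0, np.float64(-0.333), 0, np.float64(0.012)], [0, np.float64(-0.398), 0, np.float64(0.016)], [0, np.float64(-0.462), 0, np.float64(0.022)], [0, np.float64(-0.526), 0, np.float64(0.032)], [0, np.float64(-0.59), 0, np.float64(0.043)], [0, np.float64(-0.654), 0, np.float64(0.058)], [0, np.float64(-0.716), 0, np.float64(0.075)], [0, np.float64(-0.778), 0, np.float64(0.094)], [0, np.float64(-0.839), 0, np.float64(0.116)], [0, np.float64(-0.899), 0, np.float64(0.141)]]
[[0, np.float64(0.0), 0, np.float64(-0.0)], [0, np.float64(-0.066), 0, np.float64(0.03)], [0, np.float64(-0.13), 0, np.float64(0.064)], [0, np.float64(-0.192), 0, np.float64(0.1)], [0, np.float64(-0.253), 0, np.float64(0.139)], [0, np.float64(-0.312), 0, np.float64(0.181)], [0, np.float64(-0.369), 0, np.float64(0.226)], [0, np.float64(-0.423), 0, np.float64(0.273)], [0, np.float64(-0.476), 0, np.float64(0.323)], [0, np.float64(-0.526), 0, np.float64(0.375)], [0, np.float64(-0.573), 0, np.float64(0.43)], [0, np.float64(-0.618), 0, np.float64(0.486)], [0, np.float64(-0.661), 0, np.float64(0.545)], [0, np.float64(-0.7), 0, np.float64(0.605)], [0, np.float64(-0.737), 0, np.float64(0.668)]]
[[0, np.float64(0.0), 0, np.float64(-0.0)], [0, np.float64(-0.026), 0, np.float64(0.049)], [0, np.float64(-0.051), 0, np.float64(0.099)], [0, np.float64(-0.073), 0, np.float64(0.15)], [0, np.float64(-0.094), 0, np.float64(0.201)], [0, np.float64(-0.113), 0, np.float64(0.254)], [0, np.float64(-0.131), 0, np.float64(0.306)], [0, np.float64(-0.146), 0, np.float64(0.36)]]
```

Emit:
{"name": "move_arm", "arguments": {"plan": [[0,-0.07,0,0.01,0,0,0],[0,-0.138,0,0.018,0,0,0],[0,-0.203,0,0.013,0,0,0],[0,-0.268,0,0.011,0,0,0],[0,-0.333,0,0.012,0,0,0],[0,-0.398,0,0.016,0,0,0],[0,-0.462,0,0.022,0,0,0],[0,-0.526,0,0.032,0,0,0],[0,-0.59,0,0.043,0,0,0],[0,-0.654,0,0.058,0,0,0],[0,-0.716,0,0.075,0,0,0],[0,-0.778,0,0.094,0,0,0],[0,-0.839,0,0.116,0,0,0],[0,-0.899,0,0.141,0,0,0]]}}

```text
t: 21.18
tcp_pos: [0.5948, 0.0591, 0.2316]
eef_rot: [3.142, 0.0, 0.083]
force: [2.6, 0.2, 2.0]
finger_gap: 0.0005
grasp_force: 0.8
```

Force of 3.3 N along the lid normal means it is being pushed properly, so I continue.

Emit:
{"name": "move_arm", "arguments": {"plan": [[0,-0.066,0,0.03,0,0,0],[0,-0.13,0,0.064,0,0,0],[0,-0.192,0,0.1,0,0,0],[0,-0.253,0,0.139,0,0,0],[0,-0.312,0,0.181,0,0,0],[0,-0.369,0,0.226,0,0,0],[0,-0.423,0,0.273,0,0,0],[0,-0.476,0,0.323,0,0,0],[0,-0.526,0,0.375,0,0,0],[0,-0.573,0,0.43,0,0,0],[0,-0.618,0,0.486,0,0,0],[0,-0.661,0,0.545,0,0,0],[0,-0.7,0,0.605,0,0,0],[0,-0.737,0,0.668,0,0,0]]}}

```text
t: 22.92
tcp_pos: [0.5215, 0.053, 0.1646]
eef_rot: [3.142, 0.0, 0.083]
force: [1.6, -0.0, 1.1]
finger_gap: 0.0004
grasp_force: 0.6
```

Emit:
{"name": "move_arm", "arguments": {"plan": [[0,-0.026,0,0.049,0,0,0],[0,-0.051,0,0.099,0,0,0],[0,-0.073,0,0.15,0,0,0],[0,-0.094,0,0.201,0,0,0],[0,-0.113,0,0.254,0,0,0],[0,-0.131,0,0.306,0,0,0],[0,-0.146,0,0.35,0,0,0],[0,-0.146,0,0.365,0,0,0],[0,-0.146,0,0.365,0,0,0]]}}

```text
t: 24.05
tcp_pos: [0.5072, 0.0518, 0.1298]
eef_rot: [3.141, -0.0, 0.083]
force: [-2.9, 0.9, 9.4]
finger_gap: 0.0007
grasp_force: 4.9
```

Emit:
{"name": "move_arm", "arguments": {"plan": [[0,0,0,0.006,0,0,0],[0,0,0,0.006,0,0,0],[0,0,0,-0.03,0,0,0],[0,0,0,-0.06,0,0,0],[0,0,0,-0.1,0,0,0],[0,0,0,-0.1,0,0,0]]}}

```text
t: 24.8
tcp_pos: [0.5072, 0.0518, 0.1384]
eef_rot: [-3.142, 0.0, 0.083]
force: [-0.2, -0.0, 0.1]
finger_gap: 0.0008
grasp_force: 0.0
```

```bash
python3 - <<'E'
from h import *
s=state(); print(s['t'],np.round(s['tcp_pos'],4),np.round(s['force'],1),np.round(s['joint_pos'],2))
im=snap('top'); W=world(im);X,Y,Z=W[...,0],W[...,1],W[...,2]
for a in (.50,.56,.62):
    m=(abs(X-a)<.01)&(Y<-.05)&(Y>-.08)&(Z<.2); print(a,m.sum(),np.median(Z[m]) if m.any() else '')
E
```

```text
24.8 [0.5072 0.0518 0.1384] [-0.2 -0.   0.1] [ 0.42  0.27 -0.39 -0.   -0.91  1.23]
0.5 129 0.13188863286229202
0.56 134 0.1318006023469634
0.62 135 0.13180520262721218
```

Latched: the lid top is flat at 0.1318 m, as at the start, and the finger reads zero force. On to the dial.

Emit:
{"name": "move_arm", "arguments": {"plan": [[0,0,0,-0.4,0,0,0],[0.5,0,0,-0.7,0,0,0],[0.5,-0.4,0.25,-0.7,0,0,-0.1],[0.5,-0.84,0.55,-0.6,0,0,-0.191],[0.5,-0.84,0.55,-0.5,0,0,-0.191],[0.5,-0.84,0.55,-0.5,0,0,-0.191],[0.5,-0.84,0.55,-0.5,0,0,-0.191]]}}

```text
t: 25.72
tcp_pos: [0.4292, -0.0094, 0.1887]
eef_rot: [3.141, -0.001, 0.383]
force: [-0.3, 0.0, 0.1]
finger_gap: 0.0426
grasp_force: 0.0
```

```bash
python3 - <<'E'
from h import *
s=state(); print(s['t'],np.round(s['tcp_pos'],4),np.round(s['eef_rot'],3),s['finger_gap'])
w=get_image('wrist')
T=np.eye(4);T[:3,:3]=R.from_euler('xyz',s['eef_rot']).as_matrix();T[:3,3]=s['tcp_pos']
w['extrinsics']=T@w['T_tool_cam']; W=world(w)
m=(abs(W[...,2]-.1225)<.006)&(np.hypot(W[...,0]-.428,W[...,1]+.01)<.03)
if m.sum()>10: print(m.sum(),cv2.minAreaRect(W[m][:,:2].astype(np.float32)))
for d in tip_of('wrist','dial_grip')[:2]: print(d)
cv2.imwrite('pics/w4.png',w['pixels'][...,::-1])
E
```

```text
25.725 [ 0.4292 -0.0094  0.1887] [ 3.141e+00 -1.000e-03  3.830e-01] 0.04261772311402938
1211 ((0.4269593358039856, -0.009666643105447292), (0.04566292464733124, 0.011989258229732513), 22.225839614868164)
{'location': [0.4249, -0.0087, 0.1179], 'conf': 0.76}
```

View pics/w4.png

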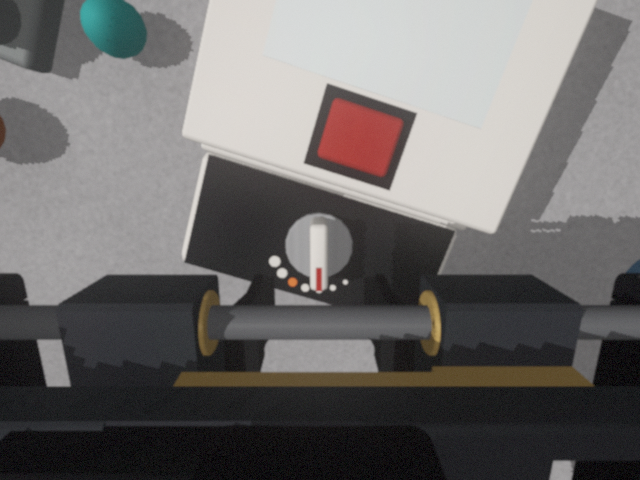

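The wrist view shows the red pointer at (319,280) over the third dot; the orange dot at (292,282) is two clicks clockwise. I'll grip the bar.

Emit:
{"name": "move_arm", "arguments": {"plan": [[0.5,-0.02,0,0.4,0,0,0],[0.5,-0.02,0,0.75,0,0,0],[0.5,-0.02,0,0.9,0,0,0],[0.5,-0.02,0,0.9,0,0,0],[0,-0.02,0,0.9,0,0,0],[0,-0.02,0,0.9,0,0,0],[0,-0.02,0,0.9,0,0,0],[0,-0.02,0,0.9,0,0,0],[0,-0.02,0,0.9,0,0,0],[0,-0.02,0,0.9,0,0,0]], "newtons": 25}}

```text
t: 27.08
tcp_pos: [0.4263, -0.0104, 0.0988]
eef_rot: [-3.141, -0.001, 0.383]
force: [-2.8, 3.7, 4.9]
finger_gap: 0.0116
grasp_force: 25.0
```

Emit:
{"name": "move_arm", "arguments": {"plan": [[0,0,0,0,0,0,0.08],[0,0,0,0,0,0,0.16],[0,0,0,0,0,0,0.24],[0,0,0,0,0,0,0.32],[0,0,0,0,0,0,0.382],[0,0,0,0,0,0,0.388],[0,0,0,0,0,0,0.388]]}}

```text
t: 27.95
tcp_pos: [0.4263, -0.0099, 0.0988]
eef_rot: [-3.14, -0.0, -0.226]
force: [-3.2, 6.6, 5.3]
finger_gap: 0.0116
grasp_force: 25.0
```

Emit:
{"name": "move_arm", "arguments": {"plan": [[0.5,0,0,0,0,0,0],[0.5,0,0,0,0,0,0],[0.5,0,0,0,0,0,0],[0.5,0,0,0,0,0,0],[0.5,0,0,0,0,0,0],[0.5,0,0,-0.3,0,0,0],[0.5,0,0,-0.7,0,0,0],[0.5,0,0,-1,0,0,0],[0.5,0,0,-1,0,0,0]]}}

```text
t: 29.08
tcp_pos: [0.4277, -0.0103, 0.2007]
eef_rot: [-3.139, -0.005, -0.226]
force: [-0.7, 0.6, -0.4]
finger_gap: 0.0433
grasp_force: 0.0
```

```bash
python3 - <<'E'
from h import *
s=state(); print(s['t'],np.round(s['tcp_pos'],4),np.round(s['force'],1))
w=get_image('wrist')
T=np.eye(4);T[:3,:3]=R.from_euler('xyz',s['eef_rot']).as_matrix();T[:3,3]=s['tcp_pos']
w['extrinsics']=T@w['T_tool_cam']; W=world(w)
m=(abs(W[...,2]-.1225)<.006)&(np.hypot(W[...,0]-.428,W[...,1]+.01)<.03)
print(m.sum(),cv2.minAreaRect(W[m][:,:2].astype(np.float32)))
m=(abs(W[...,2]-.13)<.02)&(W[...,0]>.49)&(abs(W[...,1])<.15); print('lid',np.percentile(W[m][:,2],[5,50,95]))
cv2.imwrite('pics/w5.png',w['pixels'][...,::-1])
E
```

```text
29.075 [ 0.4277 -0.0103  0.2007] [-0.7  0.6 -0.4]
1109 ((0.42729008197784424, -0.010019058361649513), (0.01185443252325058, 0.04536891356110573), 77.25718688964844)
lid [0.12939818 0.1307424  0.13795488]
```

View pics/w5.png

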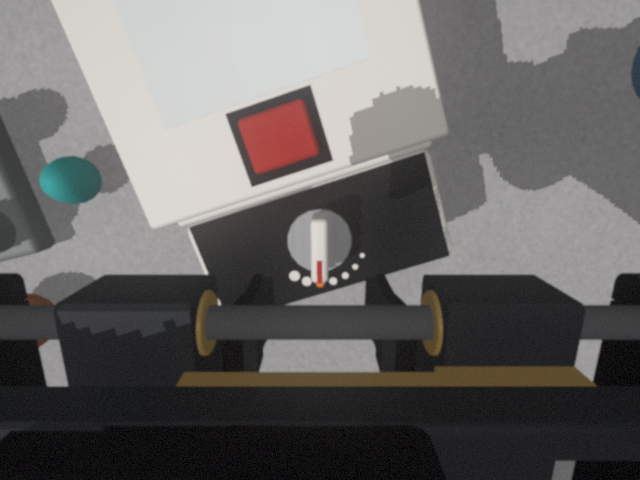

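The pointer at (319,278) now covers the orange dot, the measured dial angle is about 1.20 rad, and the lid is flat.

```bash
python3 -c "
from plant import *
print(close_job())"
```

```text
the job is handed in; nothing more can be done
None
```

I handed the job in at about 29 s: the brown egg is standing in the red ring, the lid is shut and latched, the dial measures 1.20 rad (the orange dot), and the arm is clear of everything; the hand-in gave no verdict back.

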